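# Sort two bushes through a diverter

### The arm

A 6-joint arm with a two-finger parallel gripper is mounted at the origin on a cart in front of the work surface, level with it; the furniture and walls round the work are solid. World frame = base frame: x ahead of the robot, y to its left, z up, the work surface at z = 0. Lengths are in m, angles in rad, forces in N, time in s.
With the tool pointing down it reaches from about 0.325 to 0.9 m from the base axis. Payload 6.1 kg.
Tool frame: the origin (TCP) lies on the mounting face of the last link; the fingertips stand 182 mm ahead of it and the grasp point (between the pads) lies 164 mm ahead of it; z points along the fingers, y is the line along which they close (so a half turn about z gives the same grasp; the last joint's range is limited). The gripper opens to 87 mm and grips with 3 to 60 N. Pads are 19 mm wide; open, the fingers measure 117 mm over their backs; the gripper's body (75 mm by 190 mm) begins 51 mm behind the grasp point.
Start: joints at [1.177, 0.22, 1.526, -0, 1.395, -0.126], TCP at [0.165, 0.603, 0.405] pointing down, gripper open.
Joint ranges: [-2.98, 2.98], [-0.91, 2.08], [0.09, 2.57], [-1.24, 4.39], [0.2, 2.65], [-2.68, 2.68]. Speed limits (rad/s): [2.57, 2.57, 3.01, 3.14, 3.14, 3.14].

### API

Orientations are given as a rotation vector (axis times angle).
In Python, from station import * gives the robot as it stands.
- The arm moves only by the tool step_arm, never from a script. Its argument "increments" is text: rows parted by semicolons, each of 5 numbers parted by spaces: the shift along the tool's x, y, z in m, then the turn about the tool's z in degrees, then the gripper command: -1 is fully open, 1 is shut, values between are in proportion. A call has 1 to 20 rows; each row shifts and turns the commanded pose from where the row before left it, along the tool's axes as they then stand; what a row does not reach is not made up. A row lasts 1/12 s, in which the tool goes at most 41.7 mm and 7.16 degrees, less where a joint would pass 70% of its speed; a pose out of reach is approached as far as the arm can. A call is refused whole if a number of a shift passes 0.0417 or a number of a turn 7.16, either way. A call with a gripper value outside its range is refused whole. The fingers move at their own pace and stop on an object; "force" is the grip in N (left out, the last holds). Time passes only in rows, so rows that do not move let the fingers close. It gives the time, the measured TCP pose, the force, the opening and the grip force at its end, in the units of the state.
- state(): the state, without advancing time (a new reading comes with each control period).
- capture(name): name is "side" or "top" or "wrist"; returns a dict with "img" (420x560x3 uint8, red, green, blue), "z_map" (420x560 float32, m along the optical axis (not along the pixel's ray), 0 where there is no reading), "fx", "fy", "cx", "cy" (pixels), "R" (3x3) and "t" (3): a world point X has camera coordinates R X + t. Camera axes: x right, y down, z forward; pixel columns grow to the right and rows downward; lengths in m; the calibration is good to about 2 mm. A picture is of the moment at which its call begins.
- close_job(): hands the job in; it is judged then, once.
The state is a dict: "t": time; "joint_pos": joint angles; "qd": joint speeds; "joint_torque": joint torques, N m; "ee_pos": TCP position; "tcp_rot": TCP orientation; "contact_force": force on the tool from outside, world axes, zero at the start; "ft_torque": the same for the moment, N m; "opening": finger opening in m; "gripper_force": force on a finger pad.
Only numpy, scipy, OpenCV 4.12 (cv2) and the standard library are available. Lean on these libraries where they do the work, as an engineer would, in place of code of your own. Each camera call takes 0.05 s, during which the arm holds its last target. There are 200 camera calls.

### The job

Sort the two bushes through the green diverter sorter, the brass one first: it must end in the yellow bin, then the bright steel one in the blue bin. Before dropping each bush in through the mouth on top, swing the red-gripped lever fully over to the correct side - the flap closes the chute on the side the lever leans to, so the part comes out on the opposite side - and leave the lever as it was for the steel bush. Leave the other things on the chest where they are.

Things in the scene. Friction and masses are not known exactly. Their poses are not given: they have to be found in the camera images.
- sorter: Diverter sorter, green housing with clear front, fixed. Origin on the work surface under the middle of its mouth; x to its back, y to its left (seen from the robot), z up. 240 mm high, 70 (x) by 110 (y) mm above z = 163 mm, 160 mm wide (y) below. Inside, two chutes fall from a ridge at z = 150 mm to +y and -y, each out of the housing's open side into the bin standing there.
- mouth (a point): Centre of the mouth, the only way in: an opening 48 mm (sorter x) by 56 mm (sorter y) in the dark top plate, at the top face of that 4 mm plate, 240 mm above the work surface. Under it the hopper is 60 by 100 mm inside.
- diverter (a joint): Angle (rad) of the lever and the flap inside, one piece on a shaft along sorter x at y = 0, z = 150 mm. 0 = upright (start: near it), positive = leans to sorter +y (left); stops at +-0.57. The flap shuts the chute on the side it leans to, so fully left sends parts to the right-hand bin, fully right to the left-hand bin. Friction (0.06 N m, about 1 N at the grip) holds it where left.
- lever_grip (a point): Middle of the lever's red round grip, 18 mm in diameter and 51 mm long, in line with the lever; 80 mm from the shaft, at sorter x = -75 mm, 42 mm clear of the front panel. The top of the grip is 106 mm from the shaft: 256 mm above the surface when upright. Best pushed sideways with shut fingertips from above, along its arc.
- bin_yellow: Yellow open plastic bin, fixed, 100 (x) by 115 (y) by 45 mm high, walls and floor 3 mm; origin: centre of its underside. It stands at one end of the sorter, centred at sorter y = +127.5 or -127.5 mm, turned like the sorter. Takes the brass bush.
- bin_blue: Blue open plastic bin of the same size, fixed, at the other end of the sorter; origin: centre of its underside. Takes the bright steel bush.
- brass_bush_centre (a point): Centre of the brass bush: a loose plain tube, 26 mm outside, 16 mm bore, 34 mm long, about 60 g, at first standing upright on the work surface (centre 17 mm up).
- steel_bush_centre (a point): Centre of the bright steel bush: same size and stance as the brass one.
- brass_bush: The brass bush itself; origin at the centre of its lower end face, z along its bore.
- steel_bush: The bright steel bush itself; origin at the centre of its lower end face, z along its bore.
- manifold: Bystander, loose, to be left alone: grey steel manifold block with drilled holes, 94x158x36 mm; origin at the centre of its underside.
- pencil: Bystander, loose, to be left alone: green pencil, 8x173x8 mm; origin at the centre of its underside.
- hex_key: Bystander, loose, to be left alone: black hex key, 88x31x5 mm; origin at the centre of its underside.
- bolt: Bystander, loose, to be left alone: socket-head bolt with black head, 15x41x15 mm; origin at the centre of its underside.
- glue_bottle: Bystander, loose, to be left alone: small blue bottle with black cap, 35 dia x 76 mm; origin at the centre of its underside.
- tip_block: Bystander, loose, to be left alone: small steel block carrying upright copper tips, 34x50x43 mm; origin at the centre of its underside.
- v_block: Bystander, loose, to be left alone: black V-block, 45x68x55 mm; origin at the centre of its underside.
- micrometer: Bystander, loose, to be left alone: green micrometer, 47x155x16 mm; origin at the centre of its underside.

How it is judged:
By the outcome, as a careful person would: the job done as asked, in the order asked, and still so for the second after the job is handed in, with the robot touching nothing.
It also fails if it takes over 69 s, if anything falls off the work surface, if the arm or the gripper's body presses on something with over 40 N, if the wrist force passes 120 N, or if a joint passes its speed limit or range.

## Working session

There is one attempt and no reset: what is moved stays moved. The work goes in short steps, Python scripts to look and compute and a tool call to move; the robot and the scene stay as the last step left them, time stands still between calls to the robot, and variables do not carry over. Pictures are saved under pics/ and viewed, at most 12 in all, crops included, and the job is handed in when it is done.

Besides the shell and the picture viewer there is one more tool, called after ">>>" by a JSON object that holds its "fn" and its "kwargs", one argument or row to a line. step_arm: Moves the arm, as the interface text tells. Its arguments: {"type":"object","properties":{"increments":{"type":"string"},"force":{"type":"number"}},"required":["increments"]}

```bash
mkdir -p pics
python3 - <<'E'
from station import *
import cv2,numpy as np,pickle
s=state();print(s)
d={}
for n in("side","top","wrist"):
    c=capture(n);d[n]=c;cv2.imwrite(f"pics/{n}0.png",c["img"][:,:,::-1]);print(n,c["fx"],c["R"].round(3).tolist(),c["t"], "cam",(-c["R"].T@c["t"]).round(3),(c["z_map"]>0).mean())
pickle.dump(d,open("d0.pkl","wb"))
E
```

```text
{'t': 0.0, 'joint_pos': array([ 1.17689483e+00,  2.21248415e-01,  1.52761496e+00,  7.17303780e-06,
        1.39469436e+00, -1.26114168e-01]), 'qd': array([-2.49966061e-04,  9.71368753e-05,  1.25296635e-03, -3.60883245e-04,
       -4.69529776e-04,  7.82265751e-04]), 'joint_torque': array([-1.27315423e-03, -4.94606459e+01, -3.87372279e+01,  6.98798290e-02,
        5.72316698e-02, -1.59962633e-04]), 'ee_pos': array([0.16528136, 0.60247167, 0.40362106]), 'tcp_rot': array([-4.19317065e-01, -3.11296512e+00,  2.97965045e-03]), 'contact_force': array([ 0.34136427, -0.39473631,  0.01848692]), 'ft_torque': array([-0.00306645,  0.03457185, -0.0032499 ]), 'gripper_force': 0.0, 'opening': 0.08716370609010231}
side 524.6737423031744 [[-0.949, -0.316, 0.013], [-0.134, 0.364, -0.922], [0.287, -0.876, -0.388]] [0.50713852 0.19644281 1.14766281] cam [0.178 1.094 0.619] 0.9961904761904762
top 457.34820883941717 [[-0.011, -1.0, -0.006], [-0.98, 0.012, -0.196], [0.197, 0.004, -0.98]] [0.00564028 0.53137915 1.29048837] cam [ 0.267 -0.006  1.37 ] 0.9959523809523809
wrist 311.45297501960505 [[0.263, 0.965, -0.002], [0.934, -0.254, 0.249], [0.24, -0.068, -0.968]] [-0.62423465 -0.03120628  0.38994326] cam [0.1   0.621 0.384] 0.9735331632653061
```

View pics/top0.png

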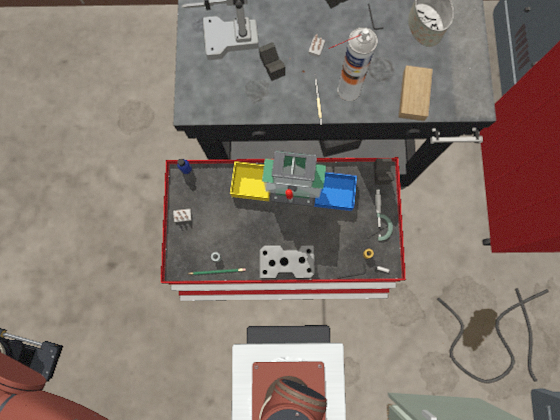

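View pics/side0.png

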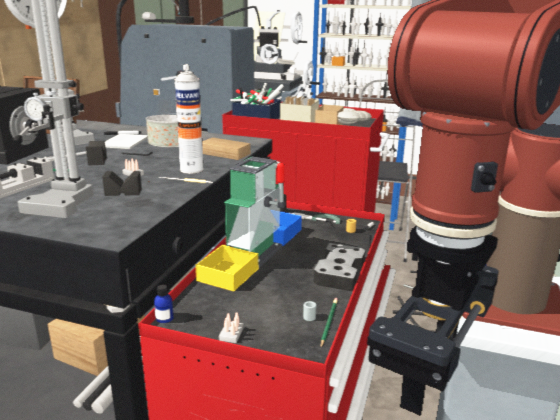

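Top view: the yellow bin is at (250,182), left (+y). The blue bin is at (337,190), right. The red lever grip is at (290,194), brass bush at (369,253), steel bush at (215,257). In the side view, brass is at (351,226) and steel at (309,311).

```bash
cat > h.py <<'E'
import cv2,numpy as np,pickle
def ray(c,u,v):
    R,t=c["R"],c["t"];d=R.T@np.array([(u-c["cx"])/c["fx"],(v-c["cy"])/c["fy"],1.]);return -R.T@t,d
def onz(c,u,v,z):
    o,d=ray(c,u,v);return o+d*(z-o[2])/d[2]
def tri(c1,p1,c2,p2):
    o1,d1=ray(c1,*p1);o2,d2=ray(c2,*p2)
    k=np.linalg.lstsq(np.c_[d1,-d2],o2-o1,rcond=None)[0]
    a=o1+k[0]*d1;b=o2+k[1]*d2;return (a+b)/2,np.linalg.norm(a-b)
def cloud(c):
    v,u=np.indices(c["z_map"].shape);z=c["z_map"]
    P=np.stack([(u-c["cx"])/c["fx"]*z,(v-c["cy"])/c["fy"]*z,z],-1)
    return (P-c["t"])@c["R"]
def hsv(c): return cv2.cvtColor(c["img"],cv2.COLOR_RGB2HSV)
E
python3 - <<'E'
from h import *
d=pickle.load(open("d0.pkl","rb"))
T,S=d["top"],d["side"]
PT,PS=cloud(T),cloud(S)
HT,HS=hsv(T),hsv(S)
def cen(m,box):
    k=np.zeros_like(m);u0,v0,u1,v1=box;k[v0:v1,u0:u1]=m[v0:v1,u0:u1]
    v,u=np.nonzero(k);return u.mean(),v.mean(),len(u),u.min(),u.max(),v.min(),v.max()
inr=lambda H,a,b:cv2.inRange(H,a,b)>0
# bushes: mask by depth height above surface + box
for n,bt,bs in(("brass",(355,242,380,264),(340,215,362,240)),("steel",(205,248,225,268),(298,298,322,326))):
    mt=PT[:,:,2]>.012; ms=PS[:,:,2]>.012
    ct=cen(mt,bt);cs=cen(ms,bs);print(n,ct,cs)
    print(" tri",tri(T,ct[:2],S,cs[:2])," plane .030",onz(T,*ct[:2],.030), "side .017",onz(S,*cs[:2],.02))
    for P,m,b in((PT,mt,bt),(PS,ms,bs)):
        u0,v0,u1,v1=b;q=P[v0:v1,u0:u1][m[v0:v1,u0:u1]];top=q[q[:,2]>.028];print("  top pts",len(top),top[:,2].max() if len(top) else 0,(top.min(0)+top.max(0))/2 if len(top) else 0)
# bins
for n,a,b in(("yellow",(22,120,80),(33,255,255)),("blue",(100,120,80),(118,255,255))):
    for nm,P,H,bx in(("T",PT,HT,(225,155,360,215)),("S",PS,HS,(190,205,305,290))):
        m=inr(H,a,b);k=np.zeros_like(m);u0,v0,u1,v1=bx;k[v0:v1,u0:u1]=m[v0:v1,u0:u1]
        q=P[k];r=q[(q[:,2]>.038)&(q[:,2]<.055)]
        print(n,nm,len(q),len(r),"zmax",q[:,2].max(),cv2.minAreaRect(r[:,:2].astype(np.float32)))
# sorter top
for nm,P,bx in(("T",PT,(255,140,330,210)),("S",PS,(220,145,300,260))):
    u0,v0,u1,v1=bx;q=P[v0:v1,u0:u1].reshape(-1,3);q=q[(q[:,2]>.232)&(q[:,2]<.248)&(q[:,0]<.75)]
    print("top",nm,len(q),np.median(q[:,2]),cv2.minAreaRect(q[:,:2].astype(np.float32)))
# grip red
for nm,P,H,bx in(("T",PT,HT,(280,185,302,210)),("S",PS,HS,(268,155,295,215))):
    m=inr(H,(0,150,80),(8,255,255))|inr(H,(172,150,80),(180,255,255))
    c=cen(m,bx);print("grip",nm,c);u0,v0,u1,v1=bx;q=P[v0:v1,u0:u1][m[v0:v1,u0:u1]];print(q.min(0),q.max(0),np.median(q,0))
im=np.hstack([cv2.resize(T["img"][135:225,215:375],None,fx=4,fy=4)[:360], ])
im2=cv2.resize(S["img"][145:295,190:310],None,fx=2.4,fy=2.4)[:360]
cv2.imwrite("pics/c1.png",np.hstack([im[:,:],im2])[:,:800,::-1])
# rim of chest
print("rim z", [ (u,v,PT[v,u].round(3).tolist()) for u,v in((165,220),(402,220),(280,282),(230,160),(300,128),(280,150),(240,100))])
E
```

```text
brass (np.float64(368.24590163934425), np.float64(253.55737704918033), 61, np.int64(359), np.int64(373), np.int64(249), np.int64(258)) (np.float64(351.0869565217391), np.float64(223.72826086956522), 92, np.int64(347), np.int64(356), np.int64(219), np.int64(232))
 tri (array([ 0.40528548, -0.24107826,  0.02204163]), np.float64(0.001682923763934775))  plane .030 [ 0.40363851 -0.23979082  0.03      ] side .017 [ 0.40692096 -0.24567444  0.02      ]
  top pts 47 1.3697436829389151 [ 0.34213455 -0.12977252  0.69898057]
  top pts 43 0.6193869207976914 [0.2981611  0.42154146 0.32380976]
steel (np.float64(215.96491228070175), np.float64(256.87719298245617), 57, np.int64(210), np.int64(221), np.int64(253), np.int64(261)) (np.float64(309.78142076502735), np.float64(308.43715846994536), 183, np.int64(303), np.int64(317), np.int64(300), np.int64(319))
 tri (array([0.40076148, 0.20784495, 0.02208209]), np.float64(0.0019064660929213055))  plane .030 [0.39903928 0.20641457 0.03      ] side .017 [0.40251767 0.20473873 0.02      ]
  top pts 42 1.3697436829389151 [0.33893354 0.10584979 0.6990699 ]
  to
[... 981 characters left out ...]
193.51785714285714), 56, np.int64(286), np.int64(292), np.int64(189), np.int64(198))
[ 0.52801002 -0.01686103  0.0122851 ] [ 0.58372258 -0.00074346  0.2598309 ] [ 0.53413147 -0.00921213  0.25090517]
grip S (np.float64(286.0775969962453), np.float64(176.37171464330413), 799, np.int64(268), np.int64(294), np.int64(155), np.int64(208))
[ 0.17809688 -0.91032392 -0.20374978] [0.88431124 1.09432652 0.61938692] [ 0.78389922 -0.88693191 -0.03834905]
rim z [(165, 220, [0.513, 0.364, 0.018]), (402, 220, [0.503, -0.346, 0.023]), (280, 282, [0.326, 0.02, -0.013]), (230, 160, [0.695, 0.169, 0.029]), (300, 128, [0.765, -0.044, 0.107]), (280, 150, [0.918, 0.025, -0.536]), (240, 100, [0.839, 0.128, 0.142])]
```

View pics/c1.png

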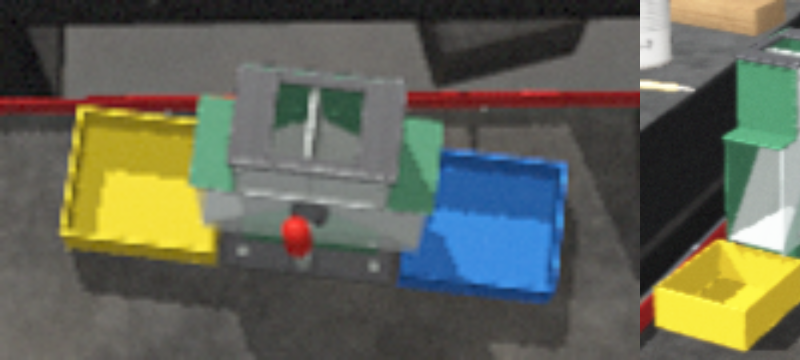

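The bins' centres are 256 mm apart (the text says 255), which puts the sorter at about (0.611, -0.0235) with a yaw of -7.7°. The crop shows the lever near upright at (297,235). Brass must go to yellow on the left, so the lever goes right first.

>>> {"fn": "step_arm", "kwargs": {
  "increments": "0 0 0 -7.1 1;0 0 0 -0.5 1;-0.025 -0.0286 0 0 1;-0.025 -0.0286 0 0 1;-0.025 -0.0286 0 0 1;-0.025 -0.0286 0 0 1;-0.025 -0.0286 0 0 1;-0.025 -0.0286 0 0 1;-0.025 -0.0286 0 0 1;-0.025 -0.0286 0 0 1;-0.025 -0.0286 0 0 1;-0.025 -0.0286 0 0 1;-0.025 -0.0286 0 0 1;-0.025 -0.0286 0 0 1;-0.025 -0.0286 0 0 1;-0.025 -0.0286 0 0 1"
}}

```text
t: 1.48
ee_pos: [0.4588, 0.157, 0.4049]
tcp_rot: [0.217, 3.134, 0.0]
contact_force: [0.5, -0.3, -0.5]
opening: 0.0009
gripper_force: 0.0
```

```bash
cat >> h.py <<'E'
from scipy.spatial.transform import Rotation as Ro
YAW=np.deg2rad(-7.75);SO=np.array([.611,-.0235,0])
SR=Ro.from_euler("z",YAW).as_matrix()
def sp(x,y,z=0): return SO+SR@np.array([x,y,z])
def go(s,target):  # target = fingertip-world point wanted ; returns tool-axis shift
    R=Ro.from_rotvec(s["tcp_rot"]).as_matrix(); tip=s["ee_pos"]+R[:,2]*.182
    return (R.T@(np.array(target)-tip)).round(4), tip.round(4)
def yaw(s):
    y=Ro.from_rotvec(s["tcp_rot"]).as_matrix()[:,1]; return np.degrees(np.arctan2(y[1],y[0]))-90
E
python3 - <<'E'
from h import *
from station import *
s=state();print(s["ee_pos"],yaw(s),s["opening"],go(s,sp(-.075,.045,.215)))
c=capture("wrist");pickle.dump(c,open("w1.pkl","wb"));cv2.imwrite("pics/w1.png",c["img"][:,:,::-1])
T=pickle.load(open("d0.pkl","rb"))["top"]
for q in([(238,66),(406,80),(390,180),(230,165)],[(278,84),(365,90),(358,152),(272,147)]):
    p=np.array([onz(T,215+u/4-.4,135+v/4-.4,.24) for u,v in q]);print((p[:,:2]).round(4).tolist(),p.mean(0))
E
```

```text
[0.45879265 0.15703276 0.40487009] -7.921731802720316 0.0008940502187627711 (array([-0.1004, -0.1131,  0.0079]), array([0.4589, 0.1571, 0.2229]))
[[0.6502, 0.0279], [0.6394, -0.0805], [0.5728, -0.0687], [0.584, 0.0334]] [ 0.6116045  -0.02198932  0.24      ]
[[0.6377, 0.0021], [0.633, -0.0539], [0.5916, -0.0486], [0.5956, 0.0064]] [ 0.61447856 -0.02350735  0.24      ]
```

View pics/w1.png

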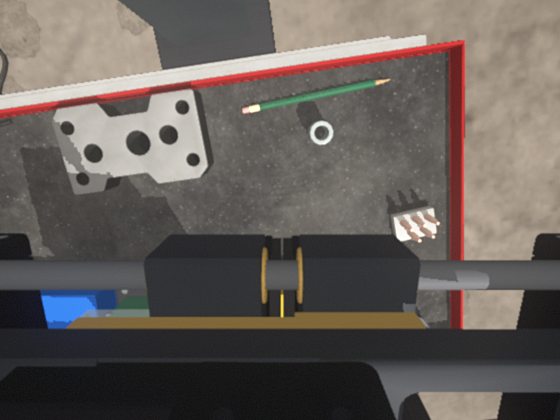

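The wrist view shows the steel bush at (321,132), alone beside the pencil. The mouth measured independently agrees within 3 mm. Next: go beside the grip and push it right.

>>> {"fn": "step_arm", "kwargs": {
  "increments": "-0.025 -0.028 0.002 0 1;-0.025 -0.028 0.002 0 1;-0.025 -0.028 0.002 0 1;-0.0254 -0.029 0.002 0 1;0 0 0 0 1;0 -0.008 0 0 1;0 -0.008 0 0 1;0 -0.008 0 0 1;0 -0.008 0 0 1;0 -0.008 0 0 1;0 -0.008 0 0 1;0 -0.006 0 0 1;0 -0.004 0 0 1;0 0 0 0 1"
}}

```text
t: 2.7
ee_pos: [0.5345, -0.025, 0.3968]
tcp_rot: [0.214, 3.134, -0.001]
contact_force: [0.4, 0.3, 0.3]
opening: 0.0003
gripper_force: 0.0
```

Run:
```python
from h import *
from station import *
s=state();print(s["t"],s["ee_pos"],s["contact_force"],(SR.T@(s["ee_pos"]-SO)).round(4))
c=capture("top");cv2.imwrite("pics/t2.png",cv2.resize(c["img"][135:225,215:375],None,fx=4,fy=4)[:,:,::-1])
```

```text
2.7 [ 0.53454046 -0.02497718  0.39677983] [0.44492649 0.32580223 0.32592685] [-0.0756 -0.0118  0.3968]
```

>>> {"fn": "step_arm", "kwargs": {
  "increments": "0 -0.003 0 0 1;0 -0.003 0 0 1;0 -0.003 0 0 1;0 -0.002 0 0 1;0 0 0 0 1"
}}

```text
t: 3.17
ee_pos: [0.5332, -0.0351, 0.3967]
tcp_rot: [-0.212, -3.134, -0.001]
contact_force: [0.8, 1.5, 0.4]
opening: 0.0004
gripper_force: 0.7
```

>>> {"fn": "step_arm", "kwargs": {
  "increments": "0 -0.002 0 0 1;0 -0.002 0 0 1;0 0 0 0 1;0 -0.002 0 0 1;0 0 0 0 1"
}}

```text
t: 3.58
ee_pos: [0.5327, -0.038, 0.3966]
tcp_rot: [0.21, 3.134, 0.014]
contact_force: [3.1, 16.8, -0.5]
opening: 0.0002
gripper_force: 7.2
```

About 17 N: the lever is at its stop. Next: back off and go over to the brass bush.

>>> {"fn": "step_arm", "kwargs": {
  "increments": "0 0.02 0 0 1;0.0333 0 0 0 1;0.0333 0 0 0 1;0.0333 0 0 0 1;0 -0.0395 0 0 -0.4;0 -0.0395 0 0 -0.4;0 -0.0395 0 0 -0.4;0 -0.0395 0 0 -0.4;0 -0.0395 0 0 -0.4;0 -0.0395 0 0 -0.4;0 0 0 0 -0.4;0 0 0 0 -0.4"
}}

```text
t: 4.58
ee_pos: [0.4035, -0.2445, 0.3967]
tcp_rot: [-0.219, -3.133, 0.0]
contact_force: [-0.2, 0.9, -0.0]
opening: 0.0455
gripper_force: 0.0
```

```bash
cat > look.py <<'E'
import sys
from h import *
from station import *
tag=sys.argv[1]
s=state();print(s["t"],s["ee_pos"],yaw(s),s["opening"],s["contact_force"],"tip",go(s,[0,0,0])[1])
t=capture("top");w=capture("wrist");sd=capture("side")
pickle.dump(dict(top=t,wrist=w,side=sd,s=s),open(tag+".pkl","wb"))
a=cv2.resize(t["img"][140:215,225:365],(560,300),interpolation=cv2.INTER_CUBIC)
b=cv2.resize(sd["img"][140:300,185:325],(240,300))
cc=cv2.resize(w["img"],(400,300));d=cv2.resize(t["img"][150:290,160:410],(400,300))
cv2.imwrite(f"pics/{tag}.png",np.vstack([np.hstack([a,b]),np.hstack([cc,d])])[:,:,::-1])
E
python3 look.py a1
python3 - <<'E'
from h import *
d=pickle.load(open("a1.pkl","rb"));w=d["wrist"];H=hsv(w)
m=cv2.inRange(H,(12,110,90),(28,255,255))
n,l,st,ce=cv2.connectedComponentsWithStats(m)
for i in range(1,n):
    if st[i,4]>60: print(st[i],ce[i],onz(w,*ce[i],.02).round(4))
E
```

```text
4.5833 [ 0.40348498 -0.24449533  0.39669894] -7.988943339860697 0.045544555786818396 [-0.16973275  0.86530664 -0.03323345] tip [ 0.4034 -0.2445  0.2147]
[273 178  24  27 436] [284.32110092 191.35091743] [ 0.4073 -0.2401  0.02  ]
[163 248  21  55 603] [171.00829187 275.31343284] [ 0.4941 -0.3949  0.02  ]
[380 248  21  55 609] [392.20689655 275.23152709] [ 0.5315 -0.1205  0.02  ]
[ 174  312  358   17 4474] [364.30107287 321.06973625] [ 0.5921 -0.1597  0.02  ]
```

View pics/a1.png

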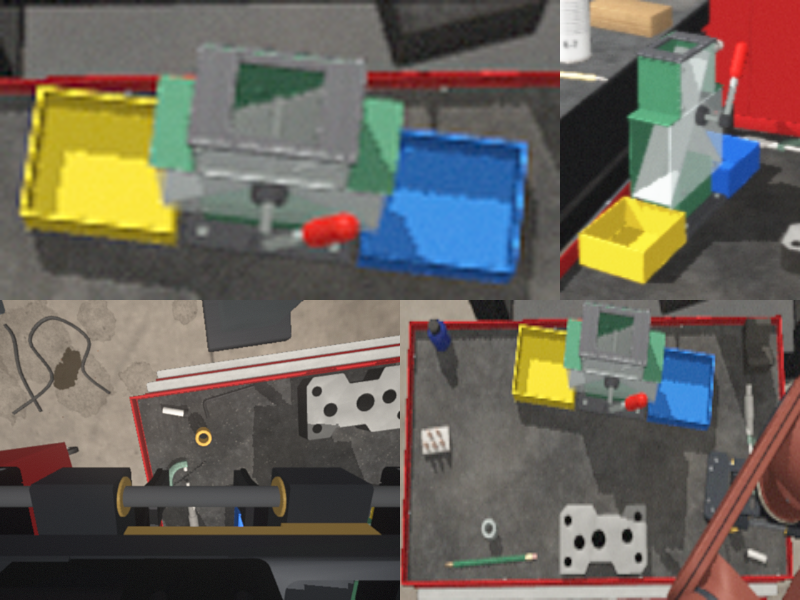

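The lever now leans right (red grip at crop (330,230)), so the right chute is shut. The wrist view shows the brass bush at full-image (284,191), which gives (0.405,-0.240). Now grasp it.

>>> {"fn": "step_arm", "kwargs": {
  "increments": "-0.001 0.004 0.036 0 -0.4;0 0 0.036 0 -0.4;0 0 0.036 0 -0.4;0 0 0.036 0 -0.4;0 0 0.03 0 -0.4;0 0 0.015 0 -0.4;0 0 0.01 0 -0.4;0 0 0.0045 0 -0.4;0 0 0 0 -0.4;0 0 0 0 1;0 0 0 0 1;0 0 0 0 1;0 0 0 0 1;0 0 0 0 1;0 0 0 0 1",
  "force": 20
}}

```text
t: 5.98
ee_pos: [0.4058, -0.2389, 0.1937]
tcp_rot: [0.212, 3.134, -0.001]
contact_force: [-0.7, -0.2, 0.5]
opening: 0.0287
gripper_force: 0.0
```

>>> {"fn": "step_arm", "kwargs": {
  "increments": "0 0 0 0 1;0 0 0 0 1;0 0 0 0 1;0 0 0 0 1"
}}

```text
t: 6.32
ee_pos: [0.4058, -0.2389, 0.1935]
tcp_rot: [0.212, 3.134, -0.001]
contact_force: [-1.4, -0.6, 4.8]
opening: 0.0247
gripper_force: 20.0
```

>>> {"fn": "step_arm", "kwargs": {
  "increments": "0 0 -0.01 0 1;0 0 -0.03 0 1;0 0 -0.04 0 1;0 0 -0.04 0 1;0 0 -0.04 0 1;0 0 -0.04 0 1;0 0 -0.04 0 1;0 0 0 0 1"
}}

```text
t: 6.98
ee_pos: [0.4068, -0.2395, 0.443]
tcp_rot: [0.211, 3.123, -0.013]
contact_force: [1.5, -1.0, 0.4]
opening: 0.025
gripper_force: 20.0
```

```bash
python3 look.py a2
python3 - <<'E'
import cv2,pickle,numpy as np
d=pickle.load(open("a2.pkl","rb"))
w=d["wrist"]["img"][150:330,180:380]; s=d["side"]["img"][60:300,290:560]
cv2.imwrite("pics/a2b.png",np.hstack([cv2.resize(w,(420,378)),cv2.resize(s,(380,378))])[:,:,::-1])
E
```

```text
6.9833 [ 0.40684224 -0.23952852  0.4430016 ] -7.734911684079719 0.024954116103089338 [ 1.48381209 -0.96844955  0.4385145 ] tip [ 0.4089 -0.2412  0.261 ]
```

View pics/a2b.png

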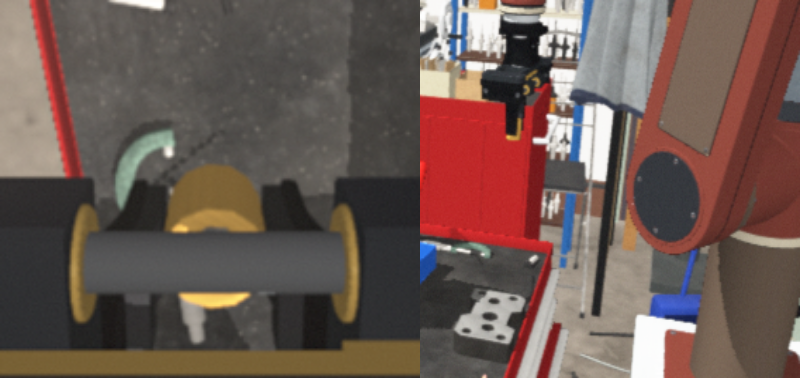

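The brass bush is held upright between the pads, about 10 mm proud below the tips. Next, carry it over the mouth.

>>> {"fn": "step_arm", "kwargs": {
  "increments": "0 0 -0.02 0 1;-0.0217 0.0303 0 0 1;-0.0217 0.0303 0 0 1;-0.0217 0.0303 0 0 1;-0.0217 0.0303 0 0 1;-0.0217 0.0303 0 0 1;-0.0217 0.0303 0 0 1;-0.0217 0.0303 0 0 1;-0.0217 0.0303 0 0 1;0 0 0 0 1;0 0 0 0 1"
}}

```text
t: 8.05
ee_pos: [0.6107, -0.0202, 0.4493]
tcp_rot: [-0.207, -3.128, -0.001]
contact_force: [-0.2, -0.8, -1.6]
opening: 0.0248
gripper_force: 20.0
```

```bash
python3 look.py a3
python3 - <<'E'
from h import *
d=pickle.load(open("a3.pkl","rb"));s=d["s"];print(go(s,sp(0,0,.248)))
E
```

```text
8.05 [ 0.61068629 -0.02017913  0.44932899] -7.56412835270649 0.024815697573975743 [-0.22404344 -0.76156815 -1.63420928] tip [ 0.6095 -0.02    0.2673]
(array([-0.0021, -0.0033,  0.0193]), array([ 0.6095, -0.02  ,  0.2673]))
```

View pics/a3.png

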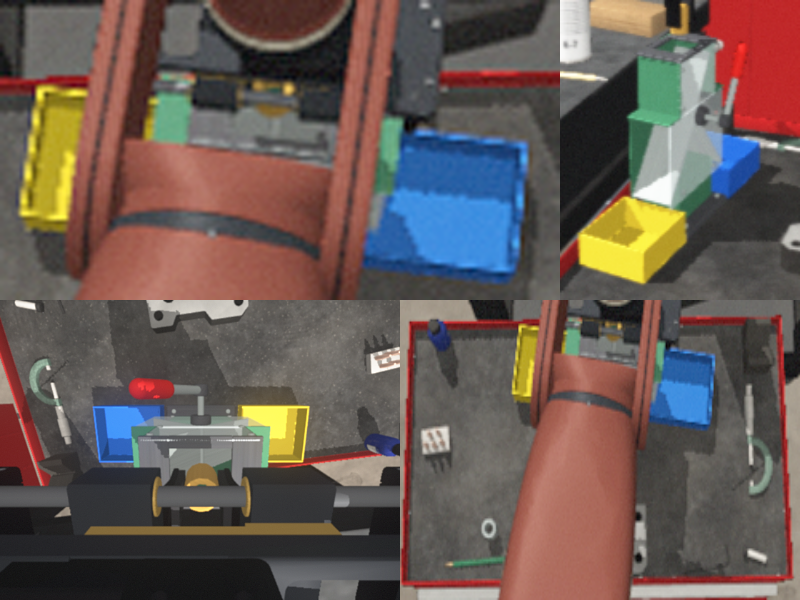

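The bush is above the mouth in the wrist view, with the lever still right (red grip on the blue side). Next: fine shift, lower and release.

>>> {"fn": "step_arm", "kwargs": {
  "increments": "-0.003 -0.0033 0 0 1;0 0 0.01 0 1;0 0 0.008 0 1;0 0 0 0 1;0 0 0 0 1;0 0 0 0 -0.3;0 0 0 0 -0.3;0 0 0 0 -0.3;0 0 0 0 -0.3;0 0 0 0 -0.3;0 0 -0.02 0 -0.3;0 0 -0.02 0 -0.3;0.04 0 0 0 -0.3;0.04 0 0 0 -0.3;0.04 0 0 0 -0.3;0.04 0 0 0 0;0.04 0 0 0 1"
}}

```text
t: 9.62
ee_pos: [0.413, 0.0017, 0.475]
tcp_rot: [-0.212, -3.134, 0.0]
contact_force: [-0.5, -0.3, 0.5]
opening: 0.0497
gripper_force: 0.0
```

```bash
python3 look.py a4
```

```text
9.6167 [0.41299435 0.00166847 0.47499967] -7.73064936734464 0.04970800105444601 [-0.52332701 -0.31295204  0.46900679] tip [0.413  0.0017 0.293 ]
```

View pics/a4.png

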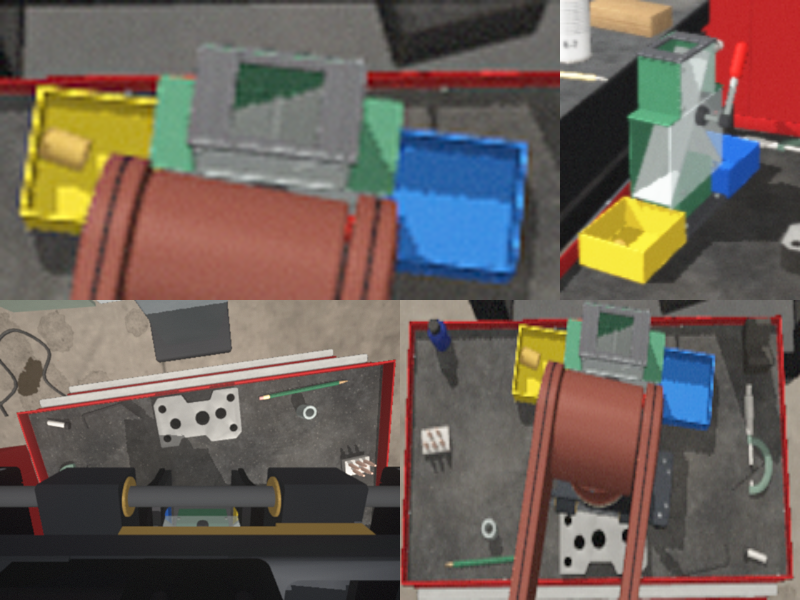

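The brass bush lies in the yellow bin (crop (65,147)). Next, push the lever to the left.

>>> {"fn": "step_arm", "kwargs": {
  "increments": "0 -0.033 0.026 0 1;0 -0.033 0.026 0 1;0 -0.032 0.026 0 1;-0.031 0 0 0 1;-0.031 0 0 0 1;-0.031 0 0 0 1;-0.031 0 0 0 1;0 0 0 0 1;0 0 0 0 1"
}}

```text
t: 10.52
ee_pos: [0.5263, -0.1126, 0.3963]
tcp_rot: [-0.212, -3.132, -0.001]
contact_force: [-1.1, -0.2, 0.4]
opening: 0.0006
gripper_force: 0.0
```

Run:
```python
from h import *
from station import *
s=state();print(s["opening"],yaw(s),go(s,sp(-.075,-.10,.215)),(SR.T@(s["ee_pos"]-SO)).round(4))
```

```text
0.0005644618267633792 -7.730935426818135 (array([ 0.0027, -0.0004, -0.0007]), array([ 0.5259, -0.1124,  0.2143])) [-0.0719 -0.0997  0.3963]
```

>>> {"fn": "step_arm", "kwargs": {
  "increments": "0.003 0.008 0 0 1;0 0.008 0 0 1;0 0.008 0 0 1;0 0.008 0 0 1;0 0.008 0 0 1;0 0.008 0 0 1;0 0.008 0 0 1;0 0.008 0 0 1;0 0.008 0 0 1;0 0.008 0 0 1;0 0.008 0 0 1;0 0.008 0 0 1;0 0.007 0 0 1;0 0.006 0 0 1;0 0.004 0 0 1;0 0.002 0 0 1;0 0 0 0 1"
}}

```text
t: 11.93
ee_pos: [0.537, 0.0029, 0.3976]
tcp_rot: [-0.211, -3.134, -0.0]
contact_force: [-0.3, -0.1, -0.1]
opening: 0.0004
gripper_force: 0.0
```

>>> {"fn": "step_arm", "kwargs": {
  "increments": "0 0.003 0 0 1;0 0.003 0 0 1;0 0.002 0 0 1;0 0.002 0 0 1;0 0 0 0 1"
}}

```text
t: 12.35
ee_pos: [0.5383, 0.0118, 0.3977]
tcp_rot: [-0.212, -3.134, 0.004]
contact_force: [-1.4, -4.9, -0.6]
opening: 0.0004
gripper_force: 1.9
```

>>> {"fn": "step_arm", "kwargs": {
  "increments": "0 0.002 0 0 1;0 0.001 0 0 1;0 0 0 0 1"
}}

```text
t: 12.6
ee_pos: [0.5386, 0.0132, 0.3976]
tcp_rot: [-0.214, -3.134, 0.01]
contact_force: [-1.7, -11.9, 0.7]
opening: 0.0002
gripper_force: 5.1
```

Stop reached (12 N). Next: retreat and go above the steel bush.

>>> {"fn": "step_arm", "kwargs": {
  "increments": "0 -0.025 0 0 1;0.0406 0 0 0 1;0.0406 0 0 0 1;0.0406 0 0 0 1;0.0406 0 0 0 -0.4;0 0.0396 0 0 -0.4;0 0.0396 0 0 -0.4;0 0.0396 0 0 -0.4;0 0.0396 0 0 -0.4;0 0.0396 0 0 -0.4;0 0 0 0 -0.4;0 0 0 0 -0.4"
}}

```text
t: 13.6
ee_pos: [0.4008, 0.2105, 0.3975]
tcp_rot: [-0.205, -3.134, -0.0]
contact_force: [0.1, -0.3, -0.6]
opening: 0.0461
gripper_force: 0.0
```

```bash
python3 look.py a5
python3 - <<'E'
from h import *
d=pickle.load(open("a5.pkl","rb"));w=d["wrist"];H=hsv(w);s=d["s"]
T=pickle.load(open("d0.pkl","rb"))["top"]
p0=w["R"]@np.array([.4005,.2065,.025])+w["t"];u,v=w["fx"]*p0[0]/p0[2]+w["cx"],w["fy"]*p0[1]/p0[2]+w["cy"];print("expect",u,v)
u,v=int(u),int(v)
P=cloud(w)[v-30:v+30,u-30:u+30];m=((P[:,:,2]>.010)&(P[:,:,2]<.05)).astype(np.uint8)
n,l,st,ce=cv2.connectedComponentsWithStats(m)
for i in range(1,n):
    if st[i,4]>40:
        c=ce[i]+[u-30,v-30];print(st[i],c,onz(w,*c,.022).round(4),tri(w,c,T,(215.96,256.9)))
E
```

```text
13.6 [0.40075742 0.21052417 0.39754894] -7.492801467362668 0.04613038463224758 [ 0.11591162 -0.28019124 -0.60246951] tip [0.4007 0.2105 0.2155]
expect 279.20138041643787 189.51478482490975
[ 21  19  23  25 364] [281.37087912 190.23901099] [0.4022 0.2088 0.022 ] (array([0.40088179, 0.20820961, 0.02275799]), np.float64(0.0026769189915369523))
```

View pics/a5.png

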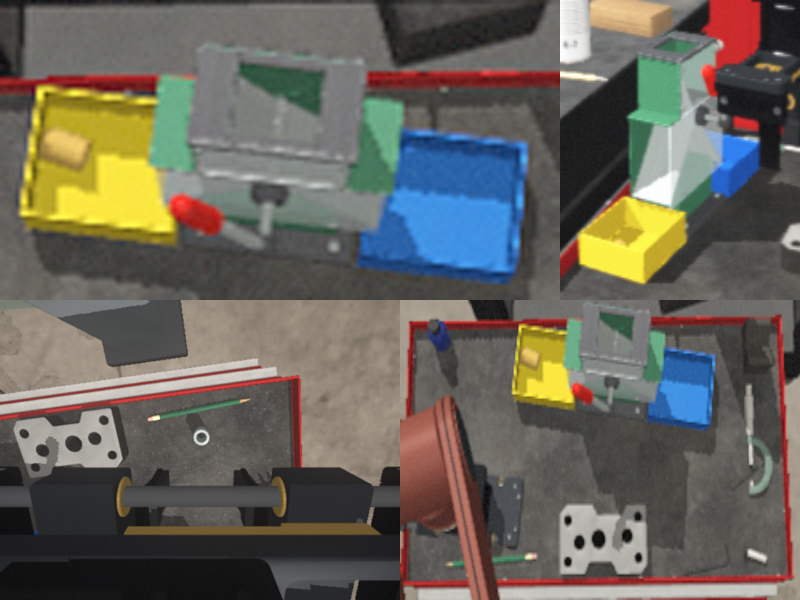

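The lever is fully left (red grip at crop (195,215)) and the brass bush is still in yellow. The steel bush measures (0.401,0.208), clear of the pencil. Now grasp it.

>>> {"fn": "step_arm", "kwargs": {
  "increments": "0 -0.0025 0.036 0 -0.4;0 0 0.036 0 -0.4;0 0 0.036 0 -0.4;0 0 0.036 0 -0.4;0 0 0.03 0 -0.4;0 0 0.015 0 -0.4;0 0 0.01 0 -0.4;0 0 0.0055 0 -0.4;0 0 0 0 -0.4;0 0 0 0 1;0 0 0 0 1;0 0 0 0 1;0 0 0 0 1;0 0 0 0 1;0 0 0 0 1;0 0 0 0 1;0 0 0 0 1;0 0 0 0 1;0 0 0 0 1"
}}

```text
t: 15.33
ee_pos: [0.401, 0.2063, 0.1935]
tcp_rot: [0.212, 3.134, 0.001]
contact_force: [-2.1, 1.9, 5.1]
opening: 0.0251
gripper_force: 20.0
```

>>> {"fn": "step_arm", "kwargs": {
  "increments": "0 0 -0.01 0 1;0 0 -0.03 0 1;0 0 -0.04 0 1;0 0 -0.04 0 1;0 0 -0.04 0 1;0 0 -0.04 0 1;0 0 -0.04 0 1;0 0 -0.03 0 1;-0.0268 -0.0221 0 0 1;-0.0268 -0.0221 0 0 1;-0.0268 -0.0221 0 0 1;-0.0268 -0.0221 0 0 1;-0.0268 -0.0221 0 0 1;-0.0268 -0.0221 0 0 1;-0.0268 -0.0221 0 0 1;-0.0268 -0.0221 0 0 1;-0.0268 -0.0221 0 0 1;0 0 0 0 1;0 0 0 0 1"
}}

```text
t: 16.92
ee_pos: [0.6134, -0.0251, 0.4621]
tcp_rot: [-0.216, -3.131, -0.0]
contact_force: [-0.4, 0.9, -0.6]
opening: 0.0253
gripper_force: 20.0
```

```bash
python3 look.py a6
python3 - <<'E'
from h import *
d=pickle.load(open("a6.pkl","rb"));s=d["s"];print(go(s,sp(.001,0,.248)))
E
```

```text
16.9167 [ 0.6133619  -0.02506702  0.46207603] -7.896201494363439 0.0253460331201085 [-0.43174273  0.94597765 -0.58656651] tip [ 0.6129 -0.025   0.2801]
(array([0.001 , 0.0013, 0.0321]), array([ 0.6129, -0.025 ,  0.2801]))
```

View pics/a6.png

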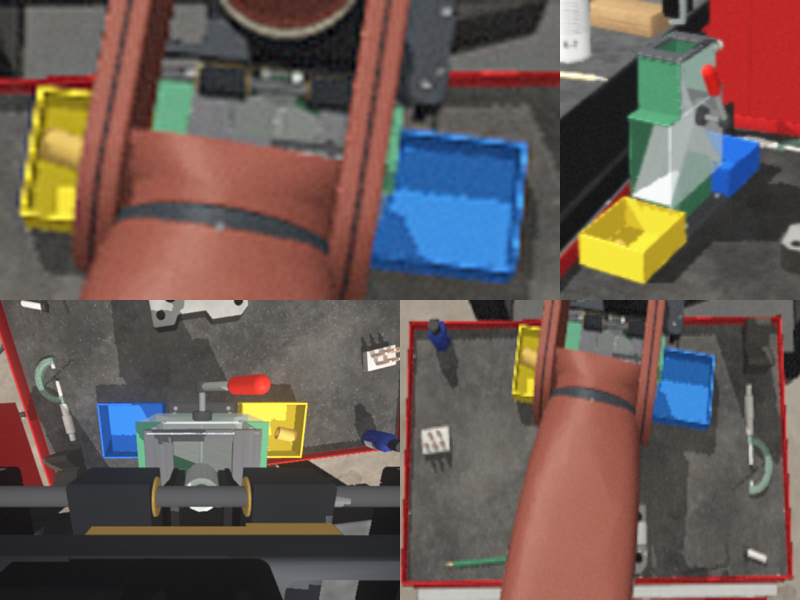

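The steel bush is held over the mouth and the lever is on the yellow side. Now lower, release and retreat.

>>> {"fn": "step_arm", "kwargs": {
  "increments": "0.001 0.001 0.012 0 1;0 0 0.012 0 1;0 0 0.008 0 1;0 0 0 0 1;0 0 0 0 1;0 0 0 0 -0.3;0 0 0 0 -0.3;0 0 0 0 -0.3;0 0 0 0 -0.3;0 0 0 0 -0.3;0 0 -0.025 0 -0.3;0 0 -0.025 0 -0.3;0.04 0 0 0 -0.3;0.04 0 0 0 -0.3;0.04 0 0 0 -0.3;0.04 0 0 0 -0.3;0.04 0 0 0 -0.3;0 0 0 0 -0.3;0 0 0 0 -0.3"
}}

```text
t: 18.65
ee_pos: [0.4123, 0.005, 0.4821]
tcp_rot: [0.212, 3.131, -0.001]
contact_force: [-0.6, 0.4, 0.0]
opening: 0.0566
gripper_force: 0.0
```

```bash
python3 look.py a7
```

```text
18.65 [0.41231557 0.00497833 0.48205799] -7.7338851674593485 0.05660153217466345 [-0.56198972  0.43951218  0.02874718] tip [0.4129 0.0049 0.3001]
```

View pics/a7.png

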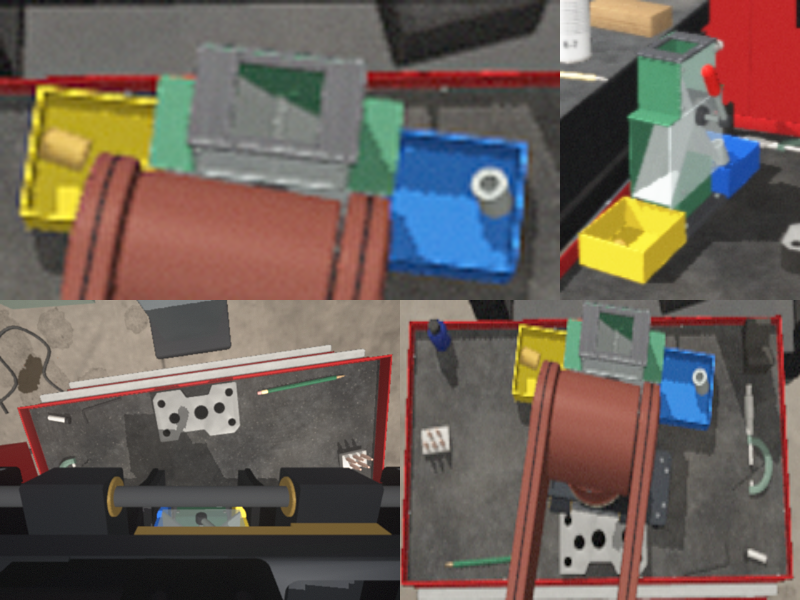

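The steel bush stands in the blue bin (crop (490,190)) and the brass one is in yellow. The lever is still left and the arm is clear.

```bash
python3 -c "
from station import *
print(close_job())"
```

```text
the job is handed in; nothing more can be done
None
```

The job is handed in: the last pictures showed the brass bush in the yellow bin, then the steel bush in the blue bin, the lever left over to the left, and the arm clear at about 19 s; the judge gave no verdict.

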